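Put the sockets back in their nests by size

ROBOT

A 7-joint arm with a two-finger parallel gripper is mounted at the origin on a cart in front of the work surface, level with it; the furniture and walls round the work are solid. World frame = base frame: x ahead of the robot, y to its left, z up, the work surface at z = 0. Lengths are in mm, angles in rad, forces in N, time in s.
With the tool pointing down it reaches from about 400 to 875 mm from the base axis. Payload 4.4 kg.
Tool frame: the origin (TCP) lies on the centre line of the jaws, within the pads' length; the fingertips stand 25 mm ahead of it and the grasp point (between the pads) lies 6 mm ahead of it (ctrl.finger_overhang is the distance from the TCP to the fingertips, in mm); z points along the fingers, y is the line along which they close (so a half turn about z gives the same grasp; the last joint's range is limited). The gripper opens to 85 mm and grips with 20 to 120 N. Pads are 22 mm wide; open, the fingers measure 114 mm over their backs; the gripper's body (76 mm by 85 mm) begins 54 mm behind the grasp point. The pads swing forward as they close: fully open they stand 13 mm farther back than shut.
Start: joints at [-1.334, 0.628, 0.038, 1.517, -0.027, 0.996, -0.02], TCP at [193.803, 620.45, 256.313] pointing down, gripper open.
Joint ranges: [-3.06, 3.06], [-0.37, 2.12], [-1.25, 1.32], [0.18, 2.47], [-1.1, 4.24], [0.23, 1.98], [-2.94, 2.94]. Speed limits (rad/s): [2.57, 2.57, 3.14, 3.14, 3.14, 3.14, 3.14].

INTERFACE

Orientations are given as [roll, pitch, yaw] about the fixed x, y, z axes, in that order (R = Rz(yaw) Ry(pitch) Rx(roll)).
In Python, from cell import ctrl gives the robot as it stands. The module is installed in compiled form; this text tells all that it offers.
- The arm moves only by the tool play_rows, never from a script. Its argument "targets" is a list of rows, each a list of 5 numbers: the closure, from 0 (fully open) to 1 (shut), then the shift along the tool's x, y, z in cm, then the turn about the tool's z in degrees. In form: [[gripper, dx, dy, dz, spin], ...]. A call has 1 to 10 rows; each row is the pose to reach, as a shift and turn from the pose commanded when the call began, along the tool's axes at that moment; what a row does not reach only later rows make up. A row lasts 1/10 s, in which the tool goes at most 50 mm and 8.59 degrees, less where a joint would pass 70% of its speed; a pose out of reach is approached as far as the arm can. A call with a gripper value outside its range is refused whole. The fingers move at their own pace and stop on an object; the grip force is fixed at half the most. Time passes only in rows, so rows that repeat a pose let the fingers close. It gives the time, the measured TCP pose, the force, the opening and the grip force at its end, in the units of the state.
- ctrl.read_state(): the state, without advancing time (a new reading comes with each control period).
- ctrl.get_image(name): name is "scene" or "side" or "wrist"; returns (picture, depth): 400x640x3 uint8, red, green, blue; 400x640 float32, mm along the optical axis (not along the pixel's ray), 0 where there is no reading.
- ctrl.calibration(name): a dict with "vfov" (degrees; the focal length in pixels is half the picture's height over the tangent of half this angle, whatever the lens; pixels are square), "cx", "cy" (the principal point, pixels), "extrinsics" (4x4, takes a point from camera to world coordinates); the wrist camera has in their place "mount" (4x4, takes a point from camera to tool coordinates, whose origin is the TCP and whose axes are the flange's). Camera axes: x right, y down, z forward; pixel columns grow to the right and rows downward; lengths in mm; the calibration is good to about 2 mm. The wrist camera is an equidistant fisheye: a pixel r from the principal point sees the ray r / f radians off the axis. A picture is of the moment at which its call begins: read the wrist's pose just before it. calibration takes no time and is no camera call.
- ctrl.finish_job(): hands the job in; it is judged then, once.
Trained networks look in the newest picture that a camera, given by its name, has taken for a name from the list of things; names that differ only in an ending like _2 or _b are one class to them, and where a whole thing is asked for, a point or a joint stands for the part that bears it (a point fixed in the world has none). Each returns a list of dicts, best first, with "confidence" (0 to 1); they miss things now and then, are a little off and sometimes report something else, mostly with a low value. They report only what shows in the picture. A call takes as long as a camera call. They do not tell look-alikes from the thing itself.
- ctrl.search_frame(camera, name): "bbox" ([left, top, right, bottom] in pixels, round what is visible of it).
- ctrl.trace(camera, name): "pixels" (400x640 bool, what is visible of it) and "bbox" ([left, top, right, bottom] in pixels, round what is visible of it).
The state is a dict: "clock": time; "qpos": joint angles; "qd": joint speeds; "tau": joint torques, N m; "eef_pos": TCP position; "tool_rot": TCP orientation; "force": force on the tool from outside, world axes, zero at the start; "torque": the same for the moment, N m; "width": finger opening in mm; "gripper_force": force on a finger pad.
Only numpy, scipy, OpenCV 4.12 (cv2) and the standard library are available. Lean on these libraries where they do the work, as an engineer would, in place of code of your own. Each camera call takes 0.05 s, during which the arm holds its last target. There are 200 camera calls.

TASK

Put the four steel wrench sockets away: stand each one upright in the round hole of the light wooden nest block of its own size, the smallest socket in the smallest nest and so on up to the largest in the largest, each fully down on the floor of its hole. Leave the oil cap and the bolt that lie among them where they are.

Things in the scene. Friction and masses are not known exactly. Their poses are not given: they have to be found in the camera images.
- socket_1_center (a point): the smallest of four loose bright-steel wrench sockets: a plain round cylinder 20 mm in diameter and 42 mm tall, standing upright on the bench with its hexagon mouth up. The point is its centre, half-way up (21 mm above its foot), z up along the socket. Gripped across the diameter by its upper 25 mm, the fingers stay clear of a nest's top face.
- nest_1_hole0 (a point): the nest for that socket: the smallest of four light wooden blocks fixed to the bench, 56 mm square and 18 mm high, with one round blind hole 36 mm in diameter and 12 mm deep in its top (its floor is 6 mm above the bench). The point is the centre of the hole's mouth, in the top face, z up.
- socket_2_center (a point): the second smallest of four loose bright-steel wrench sockets: a plain round cylinder 32 mm in diameter and 52 mm tall, standing upright on the bench with its hexagon mouth up. The point is its centre, half-way up (26 mm above its foot), z up along the socket. Gripped across the diameter by its upper 25 mm, the fingers stay clear of a nest's top face.
- nest_2_hole0 (a point): the nest for that socket: the second smallest of four light wooden blocks fixed to the bench, 68 mm square and 18 mm high, with one round blind hole 48 mm in diameter and 12 mm deep in its top (its floor is 6 mm above the bench). The point is the centre of the hole's mouth, in the top face, z up.
- socket_3_center (a point): the second largest of four loose bright-steel wrench sockets: a plain round cylinder 44 mm in diameter and 62 mm tall, standing upright on the bench with its hexagon mouth up. The point is its centre, half-way up (31 mm above its foot), z up along the socket. Gripped across the diameter by its upper 25 mm, the fingers stay clear of a nest's top face.
- nest_3_hole0 (a point): the nest for that socket: the second largest of four light wooden blocks fixed to the bench, 80 mm square and 18 mm high, with one round blind hole 60 mm in diameter and 12 mm deep in its top (its floor is 6 mm above the bench). The point is the centre of the hole's mouth, in the top face, z up.
- socket_4_center (a point): the largest of four loose bright-steel wrench sockets: a plain round cylinder 56 mm in diameter and 72 mm tall, standing upright on the bench with its hexagon mouth up. The point is its centre, half-way up (36 mm above its foot), z up along the socket. Gripped across the diameter by its upper 25 mm, the fingers stay clear of a nest's top face.
- nest_4_hole0 (a point): the nest for that socket: the largest of four light wooden blocks fixed to the bench, 92 mm square and 18 mm high, with one round blind hole 72 mm in diameter and 12 mm deep in its top (its floor is 6 mm above the bench). The point is the centre of the hole's mouth, in the top face, z up.
- oil_cap_center (a point): bystander: loose black oil filler cap, a ribbed disc 72 mm in diameter and 25 mm high; the point is its centre, half-way up
- head_bolt_center (a point): bystander: loose rusty head bolt lying on the bench, 109 mm long along its x axis, 20 mm high; the point is its middle, 8 mm above the bench
Things that resemble listed ones, but are neither listed nor needed, are in the scene too. What is shaped like the part that bears nest_4_hole0 but blue or green is not meant.

How it is judged:
By the outcome, as a careful person would: the job done as asked, in the order asked, and still so for the second after the job is handed in, with the robot touching nothing.
It also fails if it takes over 109 s, if anything falls off the work surface, if the arm or the gripper's body presses on something with over 40 N, if the wrist force passes 120 N, or if a joint passes its speed limit or range.

## Working session

There is one attempt and no reset: what is moved stays moved. The work goes in short steps, Python scripts to look and compute and a tool call to move; the robot and the scene stay as the last step left them, time stands still between calls to the robot, and variables do not carry over. Pictures are saved under pics/ and viewed, at most 14 in all, crops included, and the job is handed in when it is done.

Besides the shell and the picture viewer there is one more tool, called after "Call:" in YAML: its name, and indented under it one key for each argument. play_rows: Moves the arm, as the interface text tells. Its arguments: {"type":"object","properties":{"targets":{"type":"array"}},"required":["targets"]}

```bash
mkdir -p pics; cat > h.py <<'E'
import numpy as np,cv2
from cell import ctrl
def save(n,im): cv2.imwrite('pics/'+n,cv2.cvtColor(im,cv2.COLOR_RGB2BGR))
def cloud(cam,dep):
    c=ctrl.calibration(cam);f=200/np.tan(np.radians(c['vfov']/2))
    v,u=np.mgrid[0:400,0:640]
    P=np.stack([(u-c['cx'])/f*dep,(v-c['cy'])/f*dep,dep,np.ones_like(dep)],-1)
    W=P@np.array(c['extrinsics']).T
    return W[...,:3]
E
python3 - <<'E'
from h import *
s=ctrl.read_state();print(s['clock'],s['eef_pos'],s['tool_rot'],s['width'])
for c in('scene','side'):
    im,d=ctrl.get_image(c);save(c+'0.png',im);np.save(c+'.npy',d);np.save(c+'im.npy',im)
    W=cloud(c,d)
    for n in('socket_1_center','nest_1_hole0','oil_cap_center','head_bolt_center'):
        for r in ctrl.trace(c,n):
            m=r['pixels']&(d>0); P=W[m]
            if len(P)<5: continue
            zt=np.percentile(P[:,2],95);T=P[abs(P[:,2]-zt)<5]
            print(c,n[:8],round(r['confidence'],2),[int(x) for x in r['bbox']],'z',zt.round(),'top',T.min(0).round()[:2],T.max(0).round()[:2],'mid',((T.min(0)+T.max(0))/2).round()[:2])
E
```

```text
0.0 [193.60147951 619.87928093 255.37631221] [-3.13964688e+00  2.40353835e-05  2.83884816e+00] 85.38256183726455
scene socket_1 0.53 [320, 187, 326, 197] z 43.0 top [582. 171.] [600. 193.] mid [591. 182.]
scene socket_1 0.35 [278, 195, 309, 216] z 21.0 top [417. 138.] [510. 237.] mid [463. 188.]
scene socket_1 0.22 [264, 175, 284, 190] z 28.0 top [464. 340.] [530. 409.] mid [497. 374.]
scene nest_1_h 0.61 [349, 202, 374, 220] z 21.0 top [605. -17.] [673.  49.] mid [639.  16.]
scene oil_cap_ 0.58 [263, 175, 283, 190] z 28.0 top [464. 340.] [530. 412.] mid [497. 376.]
side nest_1_h 0.61 [287, 190, 309, 203] z 21.0 top [611.  -9.] [671.  54.] mid [641.  23.]
side oil_cap_ 0.72 [331, 169, 347, 186] z 22.0 top [ 413. -190.] [493. -98.] mid [ 453. -144.]
side oil_cap_ 0.67 [320, 237, 345, 254] z 28.0 top [468. 355.] [532. 419.] mid [500. 387.]
side head_bol 0.53 [332, 179, 346, 197] z 71.0 top [448.  -6.] [491.  44.] mid [470.  19.]
side head_bol 0.43 [331, 207, 350, 227] z 21.0 top [422. 143.] [514. 244.] mid [468. 193.]
```

```bash
python3 - <<'E'
from h import *
a=np.load('sceneim.npy')[130:270,210:430];b=np.load('sideim.npy')[130:290,230:430]
save('a.png',cv2.resize(a,(800,509),interpolation=cv2.INTER_CUBIC));save('b.png',cv2.resize(b,(750,600),interpolation=cv2.INTER_CUBIC))
E
```

```text
(no output)
```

View pics/a.png

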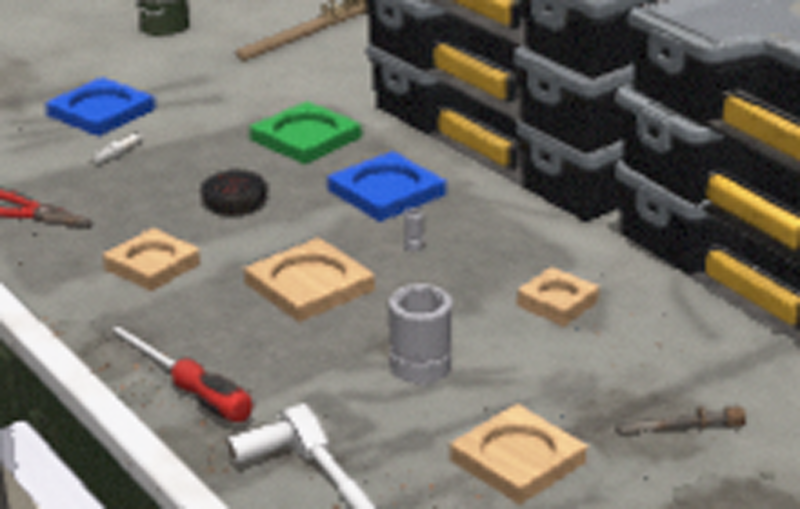

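View pics/b.png

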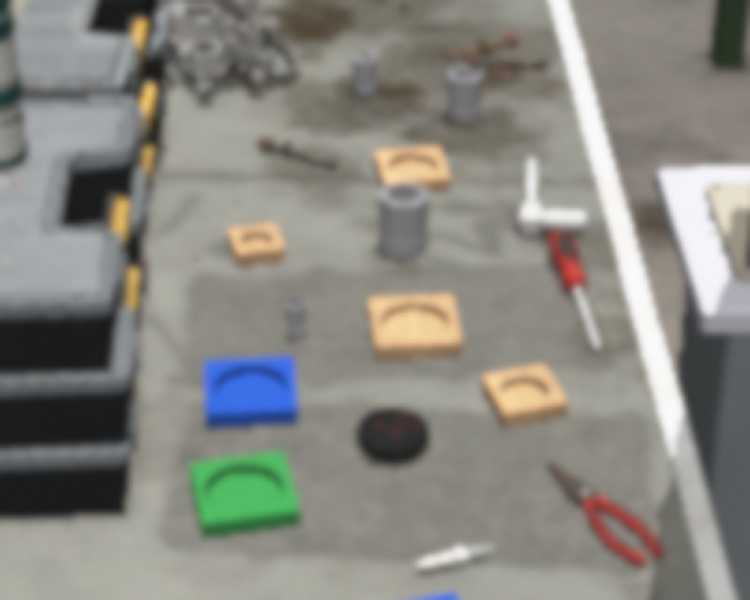

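The scene crop shows, in full-frame pixels, the smallest socket at about (324,193), the largest at (325,221), and wooden nests at (251,201), (295,206), (363,211) and (352,254). The blue and green blocks are decoys. In the side view the other two sockets are at about (327,149) and (353,155). Next I measure them from depth.

```bash
python3 - <<'E'
from h import *
for c in('scene','side'):
    im=np.load(c+'im.npy');d=np.load(c+'.npy');W=cloud(c,d)
    hsv=cv2.cvtColor(im,cv2.COLOR_RGB2HSV).astype(int)
    inb=(d>0)&(W[...,0]>300)&(W[...,0]<900)&(abs(W[...,1])<600)
    print(c,'table z',np.median(W[...,2][inb&(abs(W[...,2])<12)]).round(1))
    wood=inb&(hsv[...,0]>8)&(hsv[...,0]<25)&(hsv[...,1]>70)&(hsv[...,2]>130)&(W[...,2]>13)&(W[...,2]<28)
    gray=inb&(hsv[...,1]<50)&(W[...,2]>26)&(W[...,2]<90)
    for nm,m in(('wood',wood),('gray',gray)):
        n,l,st,_=cv2.connectedComponentsWithStats(m.astype(np.uint8))
        for i in range(1,n):
            if st[i,4]<12: continue
            P=W[l==i];
            zt=np.percentile(P[:,2],95)
            if nm=='gray': P=P[P[:,2]>zt-6]
            r=cv2.minAreaRect(P[:,:2].astype(np.float32))
            print(nm,st[i].tolist(),'z',zt.round(1),'c',np.round(r[0]),'size',np.round(r[1]),round(r[2]))
E
```

```text
scene table z 1.2
wood [238, 193, 27, 14, 147] z 22.2 c [362. 313.] size [75. 72.] 13
wood [277, 195, 36, 20, 242] z 21.7 c [466. 188.] size [ 97. 100.] 3
wood [353, 204, 22, 12, 126] z 21.3 c [639.  15.] size [61. 59.] 13
wood [334, 241, 37, 24, 307] z 21.4 c [ 452. -148.] size [84. 82.] 7
gray [310, 142, 182, 94, 2138] z 86.4 c [770.  80.] size [144. 797.] 8
gray [321, 187, 5, 7, 29] z 43.6 c [594. 187.] size [28. 15.] 53
gray [317, 208, 17, 22, 321] z 74.1 c [470.  10.] size [56. 56.] 15
gray [430, 211, 3, 7, 15] z 43.4 c [ 778. -167.] size [23.  5.] 33
gray [286, 241, 12, 10, 66] z 35.7 c [320. -22.] size [20. 34.] 6
gray [450, 245, 116, 61, 2529] z 52.6 c [ 716. -492.] size [184. 217.] 0
gray [460, 248, 8, 6, 28] z 32.4 c [ 712. -351.] size [21. 16.] 85
gray [563, 268, 8, 10, 12] z 38.9 c [ 848. -584.] size [18.  3.] 72
gray [360, 273, 18, 21, 304] z 63.6 c [ 376. -306.] size [44. 42.] 83
gray [415, 273, 13, 16, 162] z 54.0 c [ 502. -377.] size [34. 29.] 30
side table z -0.6
wood [330, 169, 20, 10, 88] z 21.7 c [ 452. -149.] size [81. 90.] 7
wood [291, 190, 15, 9, 72] z 22.3 c [641.  20.] size [55. 65.] 12
wood [329, 209, 24, 16, 172] z 22.2 c [468. 190.] size [ 91. 105.] 2
wood [359, 228, 22, 13, 132] z 21.1 c [363. 320.] size [70. 76.] 8
gray [273, 126, 38, 25, 393] z 53.0 c [ 694. -499.] size [129. 234.] 13
gray [324, 144, 7, 8, 40] z 54.2 c [ 504. -369.] size [26. 33.] 51
gray [350, 148, 9, 10, 81] z 61.7 c [ 377. -299.] size [47. 38.] 85
gray [271, 150, 4, 18, 31] z 81.9 c [ 757. -226.] size [79.  3.] 85
gray [332, 179, 13, 16, 178] z 71.6 c [472.  14.] size [50. 61.] 18
gray [369, 184, 5, 7, 21] z 33.3 c [325.  -2.] size [44. 17.] 84
gray [268, 193, 2, 18, 28] z 85.1 c [756. 155.] size [ 0. 89.] 4
gray [307, 210, 5, 7, 28] z 39.8 c [594. 187.] size [16. 21.] 6
gray [219, 232, 48, 33, 687] z 86.6 c [810. 479.] size [175.  74.] 27
```

```bash
cat >> h.py <<'E'
from scipy.spatial.transform import Rotation as Ro
def to(x,y,z,s=None):
    s=s or ctrl.read_state();R=Ro.from_euler('xyz',s['tool_rot']).as_matrix()
    return (R.T@(np.array([x,y,z])-s['eef_pos'])/10).round(2)
E
python3 - <<'E'
from h import *
print(ctrl.finger_overhang, to(585,186,200))
for c in('scene','side'):
    d=np.load(c+'.npy');W=cloud(c,d)[d>0]
    for y0 in range(-400,700,100):
        m=(W[:,1]>y0)&(W[:,1]<y0+100)&(W[:,0]>300)&(W[:,2]>90)&(W[:,0]<1000)
        if m.sum()>3: print(c,y0,np.percentile(W[m][:,0],[0,2,10]).round(),W[m][:,2].max().round())
print(ctrl.calibration('wrist'))
E
```

```text
25.0 [-50.3  -29.8    5.63]
scene -400 [752. 772. 824.] 311.0
scene -300 [740. 745. 751.] 320.0
scene -200 [746. 754. 759.] 301.0
scene -100 [753. 760. 765.] 256.0
scene 0 [753. 757. 762.] 256.0
scene 100 [740. 744. 750.] 255.0
scene 200 [742. 749. 756.] 496.0
scene 300 [733. 744. 749.] 254.0
scene 400 [729. 737. 741.] 255.0
side -400 [766. 782. 837.] 307.0
side -300 [744. 747. 755.] 320.0
side -200 [747. 756. 763.] 314.0
side -100 [760. 761. 769.] 256.0
side 0 [759. 762. 774.] 259.0
side 100 [744. 746. 754.] 257.0
side 200 [746. 754. 771.] 495.0
side 300 [742. 752. 788.] 257.0
side 400 [738. 745. 765.] 257.0
side 500 [826. 840. 895.] 250.0
{'vfov': 65.70646984690485, 'cx': 315.5170620998171, 'cy': 198.62723423827347, 'mount': array([[ 1.55885708e-05, -9.62604330e-01, -2.70911246e-01,
         6.88149889e+01],
       [ 9.99999983e-01,  6.40965257e-05, -1.70207119e-04,
        -3.11426046e-01],
       [ 1.81206579e-04, -2.70911239e-01,  9.62604315e-01,
        -1.18471947e+02],
       [ 0.00000000e+00,  0.00000000e+00,  0.00000000e+00,
         1.00000000e+00]])}
```

Call:
play_rows:
  targets:
    - [0,-50.3,-29.8,4,0]
    - [0,-50.3,-29.8,4,0]
    - [0,-50.3,-29.8,4,0]
    - [0,-50.3,-29.8,4,0]
    - [0,-50.3,-29.8,4,0]
    - [0,-50.3,-29.8,4,0]
    - [0,-50.3,-29.8,4,0]
    - [0,-50.3,-29.8,4,0]
    - [0,-50.3,-29.8,4,0]
    - [0,-50.3,-29.8,4,0]

```text
clock: 1.5
eef_pos: [528.9, 248.2, 222.3]
tool_rot: [3.141, 0.0, 2.839]
force: [0.6, 1.1, 0.8]
width: 85.6
gripper_force: 0.0
```

Call:
play_rows:
  targets:
    - [0,0,0,0,0]

```text
clock: 1.6
eef_pos: [533.3, 240.8, 222.0]
tool_rot: [-3.138, 0.005, 2.826]
force: [0.1, -0.4, 0.4]
width: 85.7
gripper_force: 0.0
```

```bash
python3 - <<'E'
from h import *
s=ctrl.read_state();print(s['clock'],s['eef_pos'],s['tool_rot'],to(593,186,200,s),s['qpos'].round(2) if hasattr(s['qpos'],'round') else s['qpos'])
E
```

```text
1.6 [533.262186   240.77791436 221.95840199] [-3.13784844  0.00521063  2.82590147] [-7.37 -3.34  2.25] [-0.5   0.57  0.04  1.74 -0.02  0.82  0.8 ]
```

Call:
play_rows:
  targets:
    - [0,-7.2,-3.3,6,0]
    - [0,-7.2,-3.3,6,0]
    - [0,-7.2,-3.3,6,0]
    - [0,-7.2,-3.3,6,0]
    - [0,-7.2,-3.3,6,0]

```text
clock: 2.1
eef_pos: [586.1, 198.2, 162.6]
tool_rot: [3.14, -0.0, 2.84]
force: [-0.4, 0.5, -0.3]
width: 85.2
gripper_force: 0.0
```

```bash
cat >> h.py <<'E'
def wcloud(s,d):
    c=ctrl.calibration('wrist');f=200/np.tan(np.radians(c['vfov']/2))
    v,u=np.mgrid[0:400,0:640];x=u-c['cx'];y=v-c['cy'];r=np.hypot(x,y)+1e-9;t=np.tan(np.minimum(r/f,1.4))
    P=np.stack([x/r*t*d,y/r*t*d,d,np.ones_like(d)],-1)
    T=np.eye(4);T[:3,:3]=Ro.from_euler('xyz',s['tool_rot']).as_matrix();T[:3,3]=s['eef_pos']
    return (P@(T@np.array(c['mount'])).T)[...,:3]
def look(name=None):
    s=ctrl.read_state();im,d=ctrl.get_image('wrist');W=wcloud(s,d)
    if name: save(name,im)
    hsv=cv2.cvtColor(im,cv2.COLOR_RGB2HSV).astype(int)
    q=(d>0)&(W[...,0]<735)
    print('pos',s['eef_pos'].round(1),'rot',np.round(s['tool_rot'],3),'w',round(s['width'],1),'table',np.median(W[...,2][q&(abs(W[...,2])<8)]).round(1))
    wood=q&(hsv[...,0]>8)&(hsv[...,0]<25)&(hsv[...,1]>60)&(hsv[...,2]>110)&(W[...,2]>12)&(W[...,2]<25)
    gray=q&(hsv[...,1]<60)&(W[...,2]>28)&(W[...,2]<90)
    for nm,m in(('wood',wood),('gray',gray)):
        n,l,st,_=cv2.connectedComponentsWithStats(m.astype(np.uint8))
        for i in range(1,n):
            if st[i,4]<60: continue
            P=W[l==i];zt=np.percentile(P[:,2],95)
            if nm=='gray': P=P[P[:,2]>zt-4]
            r=cv2.minAreaRect(P[:,:2].astype(np.float32))
            print(nm,st[i].tolist(),'z',zt.round(1),'c',np.round(r[0],1),'size',np.round(r[1],1))
    return s,im,d,W
E
python3 - <<'E'
from h import *
look('w1.png')
E
```

```text
pos [586.1 198.2 162.6] rot [ 3.14 -0.    2.84] w 85.2 table 0.8
wood [198, 2, 135, 134, 5818] z 20.1 c [467.9 188.5] size [93.  93.1]
wood [1, 134, 49, 82, 1225] z 20.0 c [ 453.4 -147. ] size [81.1 84. ]
wood [139, 257, 43, 38, 641] z 20.0 c [622.3  12.8] size [25.  57.9]
gray [41, 15, 23, 28, 358] z 34.5 c [321.8 -16. ] size [28.9 20.6]
gray [50, 115, 69, 66, 3592] z 73.3 c [471.3  12.1] size [55.5 54.8]
gray [294, 199, 23, 27, 384] z 43.1 c [594.6 186.3] size [18.  19.3]
gray [0, 309, 44, 62, 994] z 54.9 c [ 711.7 -404. ] size [44.1 46.7]
```

View pics/w1.png

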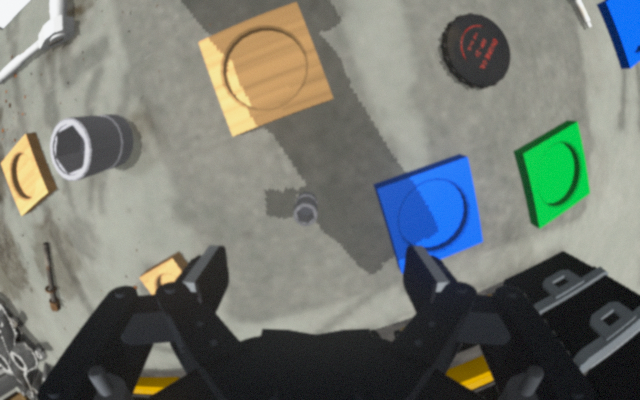

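The wrist view shows S1 at (305,210), the largest socket at (90,145), nest 4 at (265,68), and nest 1 partly hidden by a finger at (160,272). I let the arm settle before computing the next move.

Call:
play_rows:
  targets:
    - [0,0,0,0,0]
    - [0,0,0,0,0]

```text
clock: 2.35
eef_pos: [586.3, 197.9, 163.1]
tool_rot: [3.14, 0.001, 2.84]
force: [0.2, -0.2, -0.4]
width: 85.4
gripper_force: 0.0
```

```bash
python3 - <<'E'
from h import *
s=ctrl.read_state();print(s['eef_pos'].round(1),to(594.5,186.3,42,s))
E
```

```text
[586.3 197.9 163.1] [-1.11 -0.88 12.11]
```

Call:
play_rows:
  targets:
    - [0,-1.11,-0.88,4,0]
    - [0,-1.11,-0.88,8,0]
    - [0,-1.11,-0.88,11,0]
    - [0,-1.11,-0.88,12.1,0]
    - [0,-1.11,-0.88,12.1,0]
    - [0,-1.11,-0.88,12.1,0]
    - [1,-1.11,-0.88,12.1,0]
    - [1,-1.11,-0.88,12.1,0]
    - [1,-1.11,-0.88,12.1,0]
    - [1,-1.11,-0.88,12.1,0]

```text
clock: 3.35
eef_pos: [594.8, 185.2, 41.8]
tool_rot: [3.141, 0.001, 2.839]
force: [-0.4, 0.1, -0.5]
width: 28.1
gripper_force: 0.0
```

Call:
play_rows:
  targets:
    - [1,0,0,0,0]
    - [1,0,0,0,0]
    - [1,0,0,0,0]
    - [1,0,0,0,0]
    - [1,0,0,0,0]

```text
clock: 3.85
eef_pos: [594.8, 185.3, 41.7]
tool_rot: [3.141, 0.001, 2.839]
force: [-1.1, 0.0, 5.4]
width: 18.0
gripper_force: 58.5
```

```bash
python3 - <<'E'
from h import *
s=ctrl.read_state();print(s['eef_pos'].round(1),to(639,16.5,90,s))
E
```

```text
[594.8 185.3  41.7] [ -9.26 -14.79  -4.83]
```

Call:
play_rows:
  targets:
    - [1,0,0,-4,0]
    - [1,0,0,-8,0]
    - [1,-4,-6,-9,0]
    - [1,-5,-11,-9,0]
    - [1,-6,-13,-9,0]
    - [1,-6,-13,-9,0]
    - [1,-6,-13,-9,0]
    - [1,-6,-13,-9,0]

```text
clock: 4.65
eef_pos: [612.6, 44.8, 130.8]
tool_rot: [3.14, -0.001, 2.84]
force: [-0.9, 0.5, -1.0]
width: 18.3
gripper_force: 58.9
```

```bash
python3 - <<'E'
from h import *
s,*_=look('w2.png')
print(to(639,16.5,70,s))
E
```

```text
pos [612.6  44.8 130.8] rot [ 3.14e+00 -1.00e-03  2.84e+00] w 18.3 table 0.8
wood [385, 0, 114, 49, 2647] z 20.0 c [494.  189.3] size [41.5 93. ]
wood [36, 46, 76, 115, 2491] z 20.0 c [ 453.  -147.2] size [82.2 82. ]
wood [246, 198, 75, 60, 1495] z 19.9 c [624.3  13.1] size [26.8 57.1]
wood [87, 281, 11, 13, 94] z 19.8 c [ 632.2 -219.2] size [13.7 14.5]
gray [153, 0, 98, 79, 6260] z 73.4 c [475.2   9.1] size [56.6 47.6]
gray [0, 297, 61, 78, 1975] z 54.9 c [ 712.4 -404.8] size [45.4 46.6]
gray [25, 307, 11, 13, 77] z 31.5 c [ 644.1 -368.4] size [17.7 16.5]
gray [58, 348, 12, 11, 82] z 32.1 c [ 712.5 -347.7] size [17.6 18. ]
[-3.36 -1.92  6.07]
```

View pics/w2.png

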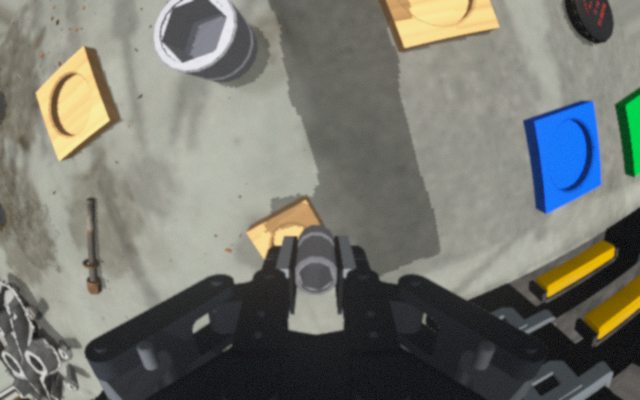

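Call:
play_rows:
  targets:
    - [1,-3.33,-1.9,2,0]
    - [1,-3.33,-1.9,4,0]
    - [1,-3.33,-1.9,5,0]
    - [1,-3.33,-1.9,6,0]
    - [1,-3.33,-1.9,7,0]
    - [1,-3.33,-1.9,7.7,0]
    - [1,-3.33,-1.9,8.2,0]
    - [1,-3.33,-1.9,8.2,0]
    - [1,-3.33,-1.9,8.2,0]
    - [1,-3.33,-1.9,8.2,0]

```text
clock: 5.7
eef_pos: [639.5, 15.0, 49.7]
tool_rot: [3.141, 0.001, 2.839]
force: [0.2, 0.3, -1.1]
width: 18.0
gripper_force: 58.9
```

Now about 1–2 mm above the floor; lower that last bit, open and rise.

Call:
play_rows:
  targets:
    - [1,0,0,0.15,0]
    - [1,0,0,0.15,0]
    - [0.6,0,0,0.15,0]
    - [0.6,0,0,0.15,0]
    - [0.6,0,0,0.15,0]
    - [0.6,0,0,-4,0]
    - [0.6,0,0,-8,0]
    - [0.6,0,0,-12,0]
    - [0.6,0,0,-14,0]
    - [0.6,0,0,-14,0]

```text
clock: 6.7
eef_pos: [641.5, 15.1, 193.2]
tool_rot: [3.139, 0.007, 2.839]
force: [0.6, 0.1, -0.0]
width: 34.2
gripper_force: 0.0
```

```bash
python3 - <<'E'
from h import *
s=ctrl.read_state();print(s['width'],s['eef_pos'],s['qpos'],to(500,-350,190,s),to(440,-350,190,s))
E
```

```text
34.1741790301653 [641.45118958  15.1228561  193.17505293] [-0.06348286  0.68067785 -0.00646816  1.61223257  0.00559846  0.84122769
  1.19564931] [  2.61 -39.07   0.2 ] [  8.34 -40.86   0.15]
```

Call:
play_rows:
  targets:
    - [0,3,-39,2,0]
    - [0,3,-39,2,0]
    - [0,3,-39,2,0]
    - [0,3,-39,2,0]
    - [0,3,-39,2,0]
    - [0,3,-39,2,0]
    - [0,3,-39,2,0]
    - [0,3,-39,2,0]
    - [0,3,-39,2,0]
    - [0,3,-39,2,0]

```text
clock: 7.7
eef_pos: [492.8, -349.1, 168.0]
tool_rot: [3.141, -0.002, 2.836]
force: [-0.4, 0.2, -0.6]
width: 85.4
gripper_force: 0.0
```

Call:
play_rows:
  targets:
    - [0,0,0,0,0]
    - [0,0,0,0,0]

```text
clock: 7.9
eef_pos: [495.1, -346.1, 168.9]
tool_rot: [3.14, -0.0, 2.842]
force: [-0.3, 0.5, -0.1]
width: 85.2
gripper_force: 0.0
```

```bash
python3 - <<'E'
from h import *
s,im,d,W=look('w3.png')
print(to(503,-373,52,s),s['qpos'].round(2))
E
```

```text
pos [ 495.1 -346.1  168.9] rot [ 3.14  -0.     2.842] w 85.2 table 0.9
wood [106, 45, 33, 44, 365] z 20.1 c [ 314.7 -491.7] size [54.2 16.4]
wood [452, 46, 82, 100, 2432] z 19.9 c [ 452.7 -147.6] size [79.8 82.4]
wood [166, 71, 17, 21, 235] z 19.7 c [ 354.7 -440.4] size [16.7 16.2]
wood [589, 189, 28, 54, 638] z 19.8 c [639.7  15.2] size [57.9 56.5]
wood [456, 269, 14, 13, 136] z 19.8 c [ 631.1 -220.6] size [15.2 15.3]
gray [295, 12, 60, 63, 2881] z 63.4 c [ 378.2 -303.5] size [43.1 42.8]
gray [590, 65, 50, 51, 2180] z 73.0 c [470.8   8.3] size [53.9 54.7]
gray [265, 195, 40, 44, 1060] z 53.4 c [ 503.2 -375.3] size [31.9 30.6]
gray [606, 211, 18, 20, 235] z 48.8 c [638.5  13.9] size [20.  19.1]
gray [234, 298, 45, 39, 388] z 34.9 c [ 600.6 -448.5] size [19.3 60.6]
gray [284, 316, 30, 17, 278] z 43.3 c [ 621.5 -396.3] size [7.4 6.5]
gray [324, 324, 21, 9, 101] z 31.4 c [ 639.4 -371. ] size [21.2 10.1]
gray [162, 361, 24, 18, 288] z 46.6 c [ 653.8 -585. ] size [19.1 18.3]
gray [141, 382, 16, 11, 112] z 35.0 c [ 695.5 -662. ] size [17.8 20.4]
[-1.55 -2.35 11.68] [ 0.59  0.67 -0.05  1.73  0.04  0.74  1.8 ]
```

View pics/w3.png

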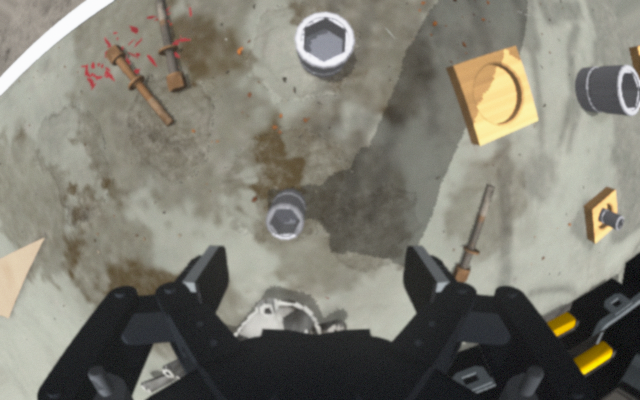

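The largest socket's twin views agree: S1 is seated in its nest at (606,218), with its top at z≈49. S2 is at (285,215) and S3 at (325,43). Now grasping S2.

Call:
play_rows:
  targets:
    - [0,-1.63,-2.57,4,0]
    - [0,-1.63,-2.57,8,0]
    - [0,-1.63,-2.57,11,0]
    - [0,-1.63,-2.57,11.9,0]
    - [0,-1.63,-2.57,11.9,0]
    - [0,-1.63,-2.57,11.9,0]
    - [1,-1.63,-2.57,11.9,0]
    - [1,-1.63,-2.57,11.9,0]
    - [1,-1.63,-2.57,11.9,0]
    - [1,-1.63,-2.57,11.9,0]

```text
clock: 8.95
eef_pos: [502.6, -377.8, 51.2]
tool_rot: [-3.141, 0.001, 2.839]
force: [0.7, -1.0, 1.5]
width: 30.6
gripper_force: 59.4
```

Call:
play_rows:
  targets:
    - [1,0,0,0,0]
    - [1,0,0,0,0]
    - [1,0,0,0,0]

```text
clock: 9.25
eef_pos: [502.6, -377.9, 51.2]
tool_rot: [-3.141, 0.001, 2.839]
force: [-0.3, 1.3, 6.6]
width: 30.3
gripper_force: 59.1
```

```bash
python3 - <<'E'
from h import *
s=ctrl.read_state();print(s['eef_pos'].round(1),to(420,0,190,s),to(380,280,190,s))
E
```

```text
[ 502.6 -377.9   51.2] [ 19.13  33.6  -13.92] [ 31.3   59.14 -13.94]
```

Call:
play_rows:
  targets:
    - [1,0,0,-5,0]
    - [1,0,0,-10,0]
    - [1,1,2,-13,0]
    - [1,3,6,-13,0]
    - [1,5.5,10,-13,0]
    - [1,8,14.5,-13,0]
    - [1,10.5,19,-13,0]
    - [1,13,23,-13,0]
    - [1,15,27,-13,0]
    - [1,17,31,-13,0]

```text
clock: 10.25
eef_pos: [431.4, -29.4, 180.3]
tool_rot: [3.141, 0.0, 2.839]
force: [0.7, 0.6, -1.6]
width: 30.5
gripper_force: 59.7
```

Call:
play_rows:
  targets:
    - [1,3,5,0,0]
    - [1,6,10,0,0]
    - [1,9,15,0,0]
    - [1,10,20,0,0]
    - [1,11,24,0,0]
    - [1,11,24,0,0]
    - [1,11,24,0,0]
    - [1,11,24,0,0]

```text
clock: 11.05
eef_pos: [398.3, 230.1, 179.9]
tool_rot: [-3.14, -0.001, 2.839]
force: [0.2, 0.0, -1.6]
width: 30.4
gripper_force: 59.9
```

```bash
python3 - <<'E'
from h import *
s,im,d,W=look('w4.png')
print(to(362,315,70,s),s['qpos'].round(2))
E
```

```text
pos [398.3 230.1 179.9] rot [-3.140e+00 -1.000e-03  2.839e+00] w 30.4 table 0.9
wood [345, 76, 96, 100, 3108] z 19.9 c [362.7 316.5] size [68.7 69.1]
wood [239, 219, 56, 42, 815] z 19.9 c [426.5 167.9] size [24.5 63.7]
wood [49, 270, 59, 59, 955] z 20.0 c [ 452.5 -146.9] size [80.9 83.3]
wood [621, 273, 8, 19, 87] z 15.4 c [716.6 701.1] size [37.1 18.5]
wood [281, 292, 17, 16, 134] z 19.9 c [508.6 165.7] size [16.8 21.6]
gray [107, 129, 35, 26, 477] z 35.5 c [292.   62.3] size [15.2 39.2]
gray [71, 141, 11, 32, 115] z 29.6 c [280.1 -10. ] size [11.8 35.4]
gray [73, 182, 24, 22, 360] z 34.5 c [321.6 -16.2] size [29.7 19.1]
gray [0, 264, 13, 32, 283] z 58.1 c [ 390.8 -288.1] size [ 5.7 27.2]
gray [119, 284, 47, 38, 735] z 73.2 c [450.    7.3] size [12.6 41.9]
gray [21, 370, 30, 30, 383] z 46.1 c [ 646.1 -534.2] size [ 43.6 118.8]
gray [48, 383, 12, 17, 129] z 44.0 c [ 640.2 -411.8] size [ 8.4 53.7]
[ 5.99  7.04 10.99] [-0.6   0.48  0.03  2.11 -0.02  0.55  0.71]
```

View pics/w4.png

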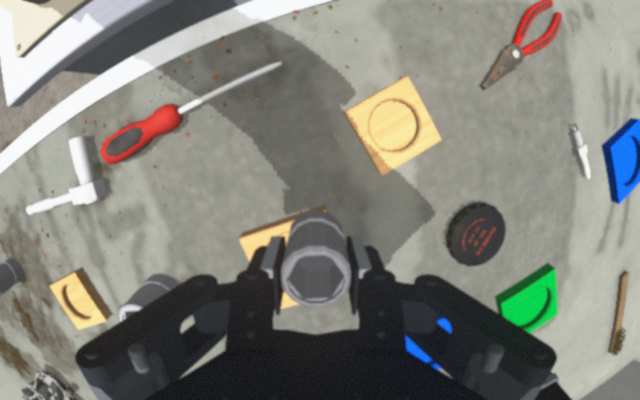

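S2 is in the jaws at (315,265), and nest 2 is at (393,125), which works out to (362.7, 316.5).

Call:
play_rows:
  targets:
    - [1,3,4,1,0]
    - [1,5.97,7.2,4,0]
    - [1,5.97,7.2,7,0]
    - [1,5.97,7.2,9,0]
    - [1,5.97,7.2,10,0]
    - [1,5.97,7.2,11,0]
    - [1,5.97,7.2,11.7,0]
    - [1,5.97,7.2,12.1,0]
    - [1,5.97,7.2,12.2,0]
    - [1,5.97,7.2,12.2,0]

```text
clock: 12.1
eef_pos: [363.6, 317.4, 58.5]
tool_rot: [3.141, 0.0, 2.839]
force: [0.7, -0.2, -1.4]
width: 30.6
gripper_force: 60.0
```

Call:
play_rows:
  targets:
    - [1,0,0,0,0]
    - [1,0,0,0,0]

```text
clock: 12.3
eef_pos: [363.5, 317.6, 58.6]
tool_rot: [3.141, 0.0, 2.839]
force: [1.3, -0.0, -2.4]
width: 30.1
gripper_force: 60.0
```

Lower 1.2 mm more, open, rise.

Call:
play_rows:
  targets:
    - [1,0,0,0.12,0]
    - [1,0,0,0.12,0]
    - [0.4,0,0,0.12,0]
    - [0.4,0,0,0.12,0]
    - [0.4,0,0,0.12,0]
    - [0.4,0,0,-4,0]
    - [0.4,0,0,-8,0]
    - [0.4,0,0,-12,0]
    - [0.4,0,0,-14,0]
    - [0.4,0,0,-14,0]

```text
clock: 13.3
eef_pos: [364.7, 318.6, 201.0]
tool_rot: [3.136, 0.003, 2.839]
force: [-0.1, 0.1, -0.4]
width: 51.4
gripper_force: 0.0
```

```bash
python3 - <<'E'
from h import *
s=ctrl.read_state();print(s['width'],s['eef_pos'],s['qpos'].round(2),to(450,0,190,s),to(415,-280,190,s))
E
```

```text
51.39088941083196 [364.6933839  318.61202695 201.03536719] [-0.81  0.47  0.05  2.03 -0.04  0.63  0.53] [-17.64 -27.87   1.  ] [-22.66 -55.64   0.85]
```

Call:
play_rows:
  targets:
    - [0,-3,-4,1,0]
    - [0,-6,-8,1,0]
    - [0,-9,-12,1,0]
    - [0,-12,-16,1,0]
    - [0,-15,-20,1,0]
    - [0,-17,-24,1,0]
    - [0,-18,-28.5,1,0]
    - [0,-19,-33,1,0]
    - [0,-20,-38,1,0]
    - [0,-21,-42,1,0]

```text
clock: 14.3
eef_pos: [436.9, -148.6, 187.1]
tool_rot: [-3.141, -0.002, 2.837]
force: [0.2, 1.1, 0.2]
width: 85.7
gripper_force: 0.0
```

Call:
play_rows:
  targets:
    - [0,0,-4,0,0]
    - [0,0,-8,1,0]
    - [0,0,-12,2,0]
    - [0,0,-13,2,0]
    - [0,0,-13,2,0]
    - [0,0,-13,2,0]

```text
clock: 14.9
eef_pos: [399.9, -268.9, 167.7]
tool_rot: [3.14, -0.001, 2.84]
force: [0.5, -0.1, 0.9]
width: 85.2
gripper_force: 0.0
```

```bash
python3 - <<'E'
from h import *
s,im,d,W=look()
print(to(378.2,-303.5,60,s),s['qpos'].round(2))
E
```

```text
pos [ 399.9 -268.9  167.7] rot [ 3.14e+00 -1.00e-03  2.84e+00] w 85.2 table 0.9
wood [622, 112, 18, 74, 618] z 20.0 c [468.5 169. ] size [93.6 60.5]
wood [402, 153, 89, 102, 2896] z 19.9 c [ 453.3 -147.6] size [81.8 80.9]
wood [80, 157, 32, 45, 298] z 20.3 c [ 315.2 -491.4] size [52.4 15.3]
wood [135, 192, 16, 17, 183] z 19.8 c [ 355.7 -440.1] size [16.7 15.5]
wood [547, 269, 33, 50, 670] z 19.8 c [639.5  15.9] size [59.1 57.6]
gray [567, 12, 19, 14, 196] z 35.6 c [291.8  60.8] size [14.2 37.7]
gray [521, 39, 28, 23, 472] z 34.3 c [321.8 -19. ] size [31.  18.8]
gray [235, 158, 60, 62, 2786] z 63.4 c [ 377.8 -303.4] size [43.4 43.4]
gray [557, 159, 57, 60, 2546] z 73.1 c [470.5   9.5] size [54.9 55.1]
gray [564, 293, 18, 20, 222] z 48.8 c [638.   13.8] size [18.1 20. ]
[ 1.03 -3.96 10.76] [ 0.55  0.53 -0.03  2.06  0.02  0.55  1.78]
```

Call:
play_rows:
  targets:
    - [0,1.05,-3.96,2,0]
    - [0,1.05,-3.96,6,0]
    - [0,1.05,-3.96,9,0]
    - [0,1.05,-3.96,10.8,0]
    - [0,1.05,-3.96,10.8,0]
    - [0,1.05,-3.96,10.8,0]
    - [1,1.05,-3.96,10.8,0]
    - [1,1.05,-3.96,10.8,0]
    - [1,1.05,-3.96,10.8,0]
    - [1,1.05,-3.96,10.8,0]

```text
clock: 15.95
eef_pos: [378.5, -305.0, 61.4]
tool_rot: [-3.141, 0.002, 2.839]
force: [-0.6, 1.3, 8.2]
width: 42.5
gripper_force: 59.9
```

Call:
play_rows:
  targets:
    - [1,0,0,0,0]
    - [1,0,0,0,0]
    - [1,0,0,0,0]

```text
clock: 16.25
eef_pos: [378.5, -305.0, 61.4]
tool_rot: [-3.141, 0.002, 2.839]
force: [-0.3, 0.6, 8.7]
width: 42.5
gripper_force: 59.9
```

```bash
python3 - <<'E'
from h import *
s=ctrl.read_state();print(s['eef_pos'].round(1),to(453,-147.5,s['eef_pos'][2]+6,s))
E
```

```text
[ 378.5 -305.    61.4] [-2.42 17.26 -0.6 ]
```

Call:
play_rows:
  targets:
    - [1,0,0,-4,0]
    - [1,0,0,-6,0]
    - [1,-1,4,-6,0]
    - [1,-1.5,8,-6,0]
    - [1,-2,12.5,-6,0]
    - [1,-2.4,17.3,-6,0]
    - [1,-2.4,17.3,-6,0]
    - [1,-2.4,17.3,-4,0]
    - [1,-2.4,17.3,-2.5,0]
    - [1,-2.4,17.3,-2.5,0]

```text
clock: 17.25
eef_pos: [451.2, -146.5, 84.0]
tool_rot: [-3.142, -0.003, 2.839]
force: [-0.4, 0.0, -1.8]
width: 42.2
gripper_force: 62.0
```

```bash
python3 - <<'E'
from h import *
s,*_=look();print(s['eef_pos'].round(1),to(453,-147.5,67.4,s))
E
```

```text
pos [ 451.2 -146.5   84. ] rot [-3.142e+00 -3.000e-03  2.839e+00] w 42.2 table 0.9
wood [619, 87, 21, 104, 1027] z 19.9 c [469.  166.1] size [93.2 52.5]
wood [233, 145, 162, 111, 5063] z 19.9 c [ 452.3 -147.5] size [79.3 80.7]
wood [1, 203, 11, 16, 107] z 19.6 c [ 355.1 -436.8] size [17. 10.]
wood [525, 309, 28, 37, 511] z 19.7 c [629.6  38. ] size [62.7 26.2]
gray [510, 150, 96, 99, 7150] z 73.1 c [470.6  10.2] size [55.8 54.5]
gray [233, 193, 165, 122, 10389] z 86.2 c [ 446.7 -147.6] size [58.7 46.1]
[ 451.2 -146.5   84. ] [-0.21 -0.04  1.66]
```

Call:
play_rows:
  targets:
    - [1,-0.15,-0.05,0.6,0]
    - [1,-0.15,-0.05,1.1,0]
    - [1,-0.15,-0.05,1.5,0]
    - [1,-0.15,-0.05,1.5,0]
    - [1,-0.15,-0.05,1.5,0]

```text
clock: 17.8
eef_pos: [453.6, -147.9, 70.2]
tool_rot: [3.142, -0.0, 2.839]
force: [0.7, 0.2, -2.0]
width: 42.0
gripper_force: 62.0
```

Call:
play_rows:
  targets:
    - [1,0,0,0.15,0]
    - [1,0,0,0.27,0]
    - [1,0,0,0.27,0]
    - [1,0,0,0.27,0]

```text
clock: 18.2
eef_pos: [453.7, -147.8, 67.5]
tool_rot: [3.142, 0.0, 2.839]
force: [0.0, 0.0, -2.1]
width: 42.5
gripper_force: 62.3
```

Call:
play_rows:
  targets:
    - [0.3,0,0,0.05,0]
    - [0.2,0,0,0.05,0]
    - [0.2,0,0,0.05,0]
    - [0.2,0,0,0.05,0]
    - [0.2,0,0,-4,0]
    - [0.2,0,0,-8,0]
    - [0,0,0,-11,0]
    - [0,0,0,-11,0]

```text
clock: 19.0
eef_pos: [456.1, -148.6, 181.1]
tool_rot: [3.141, 0.008, 2.839]
force: [-0.0, 0.1, -1.0]
width: 85.3
gripper_force: 0.0
```

```bash
python3 - <<'E'
from h import *
s,*_=look();print(s['eef_pos'].round(1),to(470.6,10.2,170,s))
E
```

```text
pos [ 456.1 -148.6  181.1] rot [3.141 0.008 2.839] w 85.3 table 0.9
wood [601, 0, 39, 60, 700] z 19.9 c [359.3 328.1] size [69.  97.6]
wood [555, 76, 55, 89, 1993] z 20.0 c [467.7 188.4] size [92.8 95.7]
wood [260, 127, 111, 105, 3365] z 20.0 c [ 453.  -147.3] size [81.2 80.9]
wood [22, 148, 8, 15, 66] z 20.0 c [ 298.1 -498.9] size [15.3 15.5]
wood [29, 159, 14, 25, 80] z 20.5 c [ 321.4 -486.7] size [37.  12.7]
wood [58, 175, 10, 15, 90] z 19.7 c [ 355.4 -440.1] size [15.4 14.6]
wood [467, 260, 44, 34, 530] z 19.8 c [629.7  15.7] size [40.3 53. ]
gray [389, 0, 41, 23, 738] z 34.6 c [322.5 -18.6] size [32.2 19.6]
gray [620, 16, 20, 25, 380] z 42.0 c [368.1 319.6] size [41.2 22.1]
gray [454, 129, 72, 68, 3755] z 73.2 c [471.1  10.7] size [54.7 55.1]
gray [288, 164, 56, 60, 2600] z 69.4 c [ 452.2 -147.8] size [43.  42.5]
gray [161, 357, 20, 31, 369] z 43.9 c [ 639.3 -418.9] size [17.8 64.7]
gray [132, 373, 19, 27, 266] z 46.3 c [ 661.2 -484.5] size [14.9 31.4]
[ 456.1 -148.6  181.1] [ 3.36 15.59  1.08]
```

Call:
play_rows:
  targets:
    - [0,0.7,4,1,0]
    - [0,1.5,8,1,0]
    - [0,2.4,12,1,0]
    - [0,3.35,15.6,1,0]
    - [0,3.35,15.6,1,0]
    - [0,3.35,15.6,1,0]
    - [0,3.35,15.6,1,0]

```text
clock: 19.75
eef_pos: [467.6, 9.8, 166.8]
tool_rot: [-3.14, -0.001, 2.837]
force: [0.3, -0.2, 0.4]
width: 85.4
gripper_force: 0.0
```

```bash
python3 - <<'E'
from h import *
s,*_=look();print(s['eef_pos'].round(1),to(471,10.4,68,s))
E
```

```text
pos [467.6   9.8 166.8] rot [-3.140e+00 -1.000e-03  2.837e+00] w 85.4 table 0.9
wood [525, 0, 60, 61, 1075] z 20.0 c [363.3 315.6] size [67.8 71. ]
wood [440, 83, 95, 116, 4123] z 19.9 c [467.9 188.8] size [92.8 94.5]
wood [119, 173, 96, 97, 2154] z 20.0 c [ 452.7 -147. ] size [80.5 81.5]
wood [335, 306, 63, 35, 745] z 19.9 c [637.5  16. ] size [52.9 55.7]
gray [221, 0, 15, 20, 125] z 29.9 c [288.5 -12.7] size [19.9  9.8]
gray [554, 2, 38, 34, 933] z 58.9 c [363.8 315.6] size [31.6 30.5]
gray [211, 30, 44, 30, 917] z 34.6 c [322.2 -17. ] size [31.  19.7]
gray [282, 167, 76, 82, 4794] z 73.5 c [470.8  11.3] size [55.1 54.9]
gray [119, 208, 58, 58, 2372] z 69.2 c [ 452.3 -147.1] size [43.4 42.8]
[467.6   9.8 166.8] [-0.32  0.17  9.88]
```

Call:
play_rows:
  targets:
    - [0,-0.3,0.22,2,0]
    - [0,-0.3,0.22,6,0]
    - [0,-0.3,0.22,8.5,0]
    - [0,-0.3,0.22,9.9,0]
    - [0,-0.3,0.22,9.9,0]
    - [0,-0.3,0.22,9.9,0]
    - [1,-0.3,0.22,9.9,0]
    - [1,-0.3,0.22,9.9,0]
    - [1,-0.3,0.22,9.9,0]
    - [1,-0.3,0.22,9.9,0]

```text
clock: 20.8
eef_pos: [472.3, 12.0, 69.7]
tool_rot: [3.141, 0.002, 2.838]
force: [-0.5, -1.1, 6.4]
width: 54.1
gripper_force: 62.2
```

Call:
play_rows:
  targets:
    - [1,0,0,0,0]
    - [1,0,0,0,0]
    - [1,0,0,0,0]

```text
clock: 21.1
eef_pos: [472.3, 12.0, 69.7]
tool_rot: [3.141, 0.002, 2.838]
force: [-1.1, -1.8, 6.4]
width: 54.7
gripper_force: 62.2
```

```bash
python3 - <<'E'
from h import *
s=ctrl.read_state();print(s['eef_pos'].round(1),to(468,188.7,s['eef_pos'][2]+6,s))
E
```

```text
[472.3  12.   69.7] [ 5.69 16.74 -0.6 ]
```

Call:
play_rows:
  targets:
    - [1,0,0,-4,0]
    - [1,0,0,-6,0]
    - [1,1.4,4,-6,0]
    - [1,2.8,8,-6,0]
    - [1,4.2,12.5,-6,0]
    - [1,5.6,16.74,-6,0]
    - [1,5.6,16.74,-6,0]
    - [1,5.6,16.74,-4,0]
    - [1,5.6,16.74,-2.5,0]
    - [1,5.6,16.74,-2.5,0]

```text
clock: 22.1
eef_pos: [466.7, 188.2, 92.3]
tool_rot: [-3.139, -0.003, 2.839]
force: [-0.2, 0.0, -2.6]
width: 54.0
gripper_force: 65.2
```

Call:
play_rows:
  targets:
    - [1,0,0,0,0]
    - [1,0,0,0,0]

```text
clock: 22.3
eef_pos: [468.7, 188.7, 94.3]
tool_rot: [3.141, 0.001, 2.838]
force: [-0.3, -0.2, -2.1]
width: 54.3
gripper_force: 65.2
```

```bash
python3 - <<'E'
from h import *
s,*_=look();print(s['eef_pos'].round(1),to(468,188.7,75.7,s))
E
```

```text
pos [468.7 188.7  94.3] rot [3.141e+00 1.000e-03 2.838e+00] w 54.3 table 0.8
wood [387, 0, 123, 83, 2501] z 20.0 c [364.8 317.3] size [64.  69.7]
wood [226, 128, 170, 120, 6194] z 19.9 c [464.4 188.3] size [85.9 92.8]
wood [0, 242, 62, 78, 960] z 19.9 c [ 453.  -146.6] size [80.3 83.3]
gray [438, 0, 66, 38, 1977] z 59.0 c [370.8 316.3] size [32.8 18. ]
gray [57, 27, 45, 40, 783] z 35.3 c [292.5  62.4] size [16.7 40.6]
gray [19, 58, 7, 20, 63] z 29.5 c [269.   -8.6] size [ 9.5 17.6]
gray [21, 78, 6, 22, 81] z 29.5 c [288.1 -11.7] size [ 9.  18.3]
gray [16, 111, 26, 33, 542] z 34.4 c [322. -16.] size [28.4 19.5]
gray [264, 181, 104, 56, 2460] z 88.4 c [447.  194.8] size [45.8 12.7]
gray [269, 232, 95, 77, 5085] z 88.0 c [478.6 186.8] size [44. 20.]
gray [226, 239, 34, 19, 247] z 89.8 c [449.7 158.6] size [14.4  4.8]
gray [372, 239, 19, 16, 162] z 89.5 c [467.  220.1] size [3.3 7.2]
gray [394, 249, 12, 9, 68] z 89.9 c [473.2 227.4] size [4.5 1.3]
gray [0, 271, 32, 53, 1188] z 68.4 c [ 462.5 -139.4] size [20.2 41.8]
gray [0, 385, 26, 15, 237] z 50.9 c [ 639.3 -467.7] size [10.2 86.2]
[468.7 188.7  94.3] [ 0.07 -0.02  1.86]
```

Call:
play_rows:
  targets:
    - [1,0.07,0,0.6,0]
    - [1,0.07,0,1.1,0]
    - [1,0.07,0,1.5,0]
    - [1,0.07,0,1.75,0]
    - [1,0.07,0,1.85,0]
    - [1,0.07,0,1.85,0]
    - [1,0.07,0,1.85,0]

```text
clock: 23.05
eef_pos: [467.2, 188.8, 75.8]
tool_rot: [-3.141, -0.001, 2.839]
force: [-2.1, -0.9, 9.0]
width: 54.6
gripper_force: 66.5
```

Floor contact is made (9 N). Release and rise.

Call:
play_rows:
  targets:
    - [0.1,0,0,0,0]
    - [0,0,0,0,0]
    - [0,0,0,0,0]
    - [0,0,0,0,0]
    - [0,0,0,-4,0]
    - [0,0,0,-8,0]
    - [0,0,0,-12,0]
    - [0,2,-4,-15,0]
    - [0,4,-8,-16,0]
    - [0,4,-8,-16,0]

```text
clock: 24.05
eef_pos: [401.0, 120.1, 236.1]
tool_rot: [-3.139, -0.003, 2.834]
force: [0.4, -0.5, -0.3]
width: 85.2
gripper_force: 0.0
```

```bash
python3 - <<'E'
from h import *
look('w9.png')
E
```

```text
pos [401.  120.1 236.1] rot [-3.139e+00 -3.000e-03  2.834e+00] w 85.2 table 0.9
wood [431, 61, 69, 76, 1593] z 20.1 c [362.8 316.4] size [69.4 69.2]
wood [341, 164, 93, 95, 2364] z 20.1 c [468.  188.3] size [93.7 93.1]
wood [112, 237, 64, 47, 823] z 20.1 c [ 445.9 -147.9] size [68.1 83.1]
wood [634, 238, 6, 16, 70] z 15.8 c [716.3 701.2] size [35.5 20.2]
gray [461, 84, 37, 29, 858] z 59.3 c [363.7 316.3] size [32.1 29.9]
gray [214, 88, 40, 24, 491] z 35.5 c [292.3  61.6] size [15.2 40.1]
gray [166, 96, 13, 39, 160] z 29.7 c [281.  -11.6] size [10.4 43.6]
gray [164, 139, 30, 24, 476] z 34.6 c [321.9 -17.1] size [30.4 20.3]
gray [367, 192, 62, 64, 2799] z 79.3 c [464.6 188. ] size [53.1 53.8]
gray [113, 261, 41, 35, 841] z 69.1 c [ 443.6 -143.3] size [44.4 28.2]
```

View pics/w9.png

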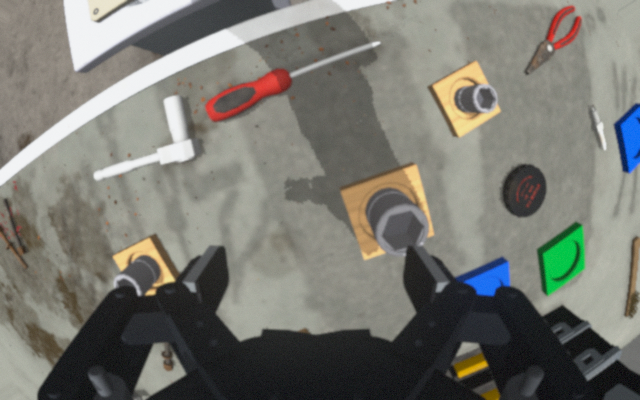

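The picture shows S2 at (478,98), S4 at (397,220) and S3 at (140,272) upright in their nests. Their tops match seated heights, and so did S1's earlier. Settle and hand in.

Call:
play_rows:
  targets:
    - [0,0,0,0,0]
    - [0,0,0,0,0]
    - [0,0,0,0,0]

```text
clock: 24.4
eef_pos: [406.0, 125.2, 234.4]
tool_rot: [-3.141, -0.0, 2.84]
force: [0.6, -0.2, -0.8]
width: 85.7
gripper_force: 0.0
```

```bash
python3 -c "
from h import *
print(ctrl.finish_job())"
```

```text
the job is handed in; nothing more can be done
None
```

All four sockets stand upright on the floors of their own-size nests, placed smallest to largest, the oil cap and bolt were not touched, and the job was handed in at 24.4 s; no verdict was returned.

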